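# Right the weighing beaker and hold the forceps at the set gap over it

### The arm

A 6-joint arm with a two-finger parallel gripper is mounted at the origin on the work surface. World frame = base frame: x ahead of the robot, y to its left, z up, the work surface at z = 0. Lengths are in m, angles in rad, forces in N, time in s.
With the tool pointing down it reaches from about 0.35 to 0.775 m from the base axis. Payload 5.5 kg.
Tool frame: the origin (TCP) lies at the very end of the fingers, on their centre line; the grasp point (between the pads) lies behind it (arm.grip_point_offset is the z of the grasp point in the tool frame, in m); z points along the fingers, y is the line along which they close (so a half turn about z gives the same grasp; the last joint's range is limited). The gripper opens to 85 mm and grips with 20 to 120 N. Pads are 22 mm wide; open, the fingers measure 114 mm over their backs; the gripper's body (76 mm by 85 mm) begins 54 mm behind the grasp point. The pads swing forward as they close: fully open they stand 13 mm farther back than shut.
Start: joints at [1.111, 0.313, 0.046, 1.304, 0, 1.431], TCP at [0.181, 0.546, 0.231] pointing down, gripper open.
Joint ranges: [-2.76, 2.76], [-0.86, 1.69], [-1.03, 1.26], [-2.2, 2.34], [-1.47, 1.5], [-3.14, 3.14]. Speed limits (rad/s): [2.57, 2.57, 3.14, 3.14, 3.14, 3.14].

### API

Orientations are given as [roll, pitch, yaw] about the fixed x, y, z axes, in that order (R = Rz(yaw) Ry(pitch) Rx(roll)).
In Python, from rig import arm gives the robot as it stands.
- The arm moves only by the shell command python3 -m inch 'ROWS' [FORCE]. ROWS is a JSON object of lists of equal length, an entry for each row: "delta_rot": the turn, a rotation vector about the tool's x, y, z in rad, a list of three; "offset": the shift along the tool's x, y, z in mm, a list of three; "gripper": the finger opening in mm, from 0 to 85.4. In form: {"delta_rot": [[rx, ry, rz], ...], "offset": [[x, y, z], ...], "gripper": [gripper, ...]}. A call has 1 to 12 rows; each row is the pose to reach, as a shift and turn from the pose commanded when the call began, along the tool's axes at that moment; what a row does not reach only later rows make up. A row lasts 1/8 s, in which the tool goes at most 62.5 mm and 10.7 degrees, less where a joint would pass 70% of its speed; a pose out of reach is approached as far as the arm can. A call with a gripper value outside its range is refused whole. The fingers move at their own pace and stop on an object; FORCE is the grip in N (left out, the last holds). Time passes only in rows, so rows that repeat a pose let the fingers close. It gives the time, the measured TCP pose, the force, the opening and the grip force at its end, in the units of the state.
- arm.read_state(): the state, without advancing time (a new reading comes with each control period).
- arm.camera(name): name is "scene" or "top"; returns the picture (400x640x3 uint8, red, green, blue); there is no depth.
- arm.get_calibration(name): a dict with "fx", "fy", "cx", "cy" (pixels), "R" (3x3) and "t" (3): a world point X has camera coordinates R X + t. Camera axes: x right, y down, z forward; pixel columns grow to the right and rows downward; lengths in m; the calibration is good to about 2 mm. A picture is of the moment at which its call begins. get_calibration takes no time and is no camera call.
- arm.sign_off(): hands the job in; it is judged then, once.
The state is a dict: "time_s": time; "q": joint angles; "qd": joint speeds; "joint_efforts": joint torques, N m; "tool_pos": TCP position; "ee_rot": TCP orientation; "ft_force": force on the tool from outside, world axes, zero at the start; "wrist_torque": the same for the moment, N m; "gripper_width": finger opening in m; "finger_force": force on a finger pad.
Only numpy, scipy, OpenCV 4.12 (cv2) and the standard library are available. Lean on these libraries where they do the work, as an engineer would, in place of code of your own. Each camera call takes 0.05 s, during which the arm holds its last target. There are 200 camera calls.

### The job

Turn the upside-down steel beaker over so that it stands mouth up on its rubber mat, and let go of it. Then take the sprung forceps off their rest and squeeze them until the pin on the moving leg lines up with the collar on the crossbar, with both tips inside the outline of the beaker's mouth and just above the rim (within about 4 cm), and finish while holding them there steadily, gap and all: do not put them down. Never squeeze the tips shut, and leave the bottle, jar and dish where they are.

Things in the scene. Friction and masses are not known exactly. Their poses are not given: they have to be found in the camera images.
- mat: Fixed black rubber drying mat, 200 x 200 mm, 4 mm thick, flat on the bench. Origin: centre of its underside (on the bench, z 0); x and y along its edges, z up.
- beaker: Loose straight-sided round steel beaker, 54 mm outside diameter all along, 62 mm tall, wall 3 mm, floor 5 mm, about 130 g. Origin: centre of the outer face of its closed floor; z from the floor along its axis to the open mouth (rim at z 62 mm). It starts mouth down on the mat: z points down and the origin is on top, 66 mm above the bench.
- stand: Fixed forceps rest: black base plate 140 x 80 x 6 mm with two white cross bars (8 mm wide, tops 30 mm above the bench) 55 mm either side of its centre along x, with 10 mm upright lips at their ends (y +-37 mm). Origin: centre of its underside; x along the forceps lying on it, z up.
- forceps: Loose sprung steel forceps, 193 mm long, about 95 g, lying flat across the bars of the rest. Frame of the fixed left leg: origin at the legs' underside at the grip place, midway between the open legs, near the centre of mass; x to the tips (at +95 mm), y to the left leg, z up. Legs 10 mm tall, 3 mm thick. As it is squeezed this frame turns in the grip by about half the leg angle.
- grip (a point): Where to grip across the legs: the middle of the ribbed finger plates (30 mm long, 16 mm tall, as thick as the legs) over the forceps' origin, at half the legs' height (5 mm above the legs' underside), midway between the rest's bars, 85 mm from the hinge. Across the outside of the legs here: 26 mm open, 8.5 mm less per 0.1 rad of joint leg.
- leg (a joint): Angle (rad) of the moving right leg (-y side) about the butt end (x -85 mm): 0 open, grows as the tips close; inner tip gap = 36 mm - 180 mm x angle. Shut at 0.195; over 0.185 counts as squeezed shut. A spring opens it: 0.15 N m at 0 plus 3 N m per rad, so the squeeze at the grip place is 1.8 N at 0 and 3.5 N more per 0.1 rad.
- collar (a joint): Place (m, towards the forceps' +y) of the collar, a brass block 4 mm wide and 7 x 7 mm, on the crossbar: a 4 mm bar fixed to the left leg, crossing above the right leg at x +55 mm, top 16 mm above the underside. Stiff: stays as set, 0 to 0.011, new each time. At 0 the marked tip gap is about 23 mm (leg 0.073), at 0.011 9.5 mm (leg 0.148).
- pin (a point): Thin brass upright pin (2.4 mm thick, top 21 mm above the underside; this point at 18 mm) on the moving right leg, on the tip side of the crossbar, 146 mm from the hinge. It moves towards the left leg as the forceps are squeezed.
- collar_mark (a point): Point on the tip side of the collar, in the middle of its width, axes as the forceps' own. The gap is right when the pin stands in front of the collar: pin and this point at the same y in the forceps' frame.
- tip_left (a point): End of the fixed left leg, middle of its thickness and height (5 mm above the underside).
- tip_right (a point): End of the moving right leg, middle of its thickness and height.
- reagent: Bystander: amber reagent bottle, 72 mm diameter, 170 mm tall. Origin: centre of its underside.
- jar: Bystander: small white jar, 44 mm diameter, 50 mm tall. Origin: centre of its underside.
- dish: Bystander: small white ceramic bowl, 64 mm across, 25 mm tall. Origin: centre of its underside.

How it is judged:
On the way, in this order (a step that is already met when the one before it is completed fails the run):
1. the beaker stands mouth up on the mat, let go (angle between beaker's own z axis and vertical below 0.1 rad and x of beaker in the frame of mat between -0.1 and 0.1 m and y of beaker in the frame of mat between -0.1 and 0.1 m and z of beaker in the frame of mat between 0.001 and 0.008 m and linear speed of beaker below 0.02 m/s and contact force between the fingers and beaker below 0.05 N), for 0.3 s.
2. the forceps are lifted clear of the rest in the fingers (contact force between the fingers and forceps above 0.5 N and contact force between forceps and stand below 0.05 N and contact force between forceps and beaker below 0.05 N and contact force between forceps and mat below 0.05 N and height (world z) of forceps above 0.045 m), for 0.2 s.
3. the pin lines up with the collar, tips over the beaker's mouth (y of pin in the frame of collar_mark between -0.002 and 0.002 m and velocity of joint leg between -0.1 and 0.1 rad/s and contact force between the fingers and forceps above 0.5 N and contact force between forceps and stand below 0.05 N and contact force between forceps and beaker below 0.05 N and contact force between forceps and mat below 0.05 N and horizontal distance between each of tip_left, tip_right and beaker below 0.024 m and z of tip_left in the frame of beaker between 0.064 and 0.112 m and z of tip_right in the frame of beaker between 0.064 and 0.112 m), for 0.2 s.
At the end, for the whole second after the job is handed in: Beaker upright (0.1 rad) on the mat, at rest, untouched. Forceps held by the fingers alone, clear of rest, mat and beaker; pin within 2 mm of the collar's middle and leg still (0.1 rad/s); both tips within 24 mm of the beaker's axis and 2 to 50 mm above its rim, through the last second (all of step 1 and all of step 3); the arm keeps its last pose, push and grip.
It fails at once if the tips are squeezed shut (value of joint leg above 0.185 rad).
It fails at once if a bystander is moved more than 30 mm (distance of any of reagent, jar, dish from where it was at the start of the episode above 0.03 m).
It also fails if it takes over 72 s, if anything falls off the work surface, if the arm or the gripper's body presses on something with over 40 N, if the wrist force passes 120 N, or if a joint passes its speed limit or range.

## Working session

There is one attempt and no reset: what is moved stays moved. The work goes in short steps, Python scripts to look and compute and a shell command to move; the robot and the scene stay as the last step left them, time stands still between calls to the robot, and variables do not carry over. Pictures are saved under pics/ and viewed, at most 13 in all, crops included, and the job is handed in when it is done.

```bash
ls; mkdir -p pics; python3 - <<'E'
from rig import arm
import cv2,numpy as np
for n in("scene","top"):
    im=arm.camera(n);cv2.imwrite(f"pics/{n}0.png",im[...,::-1]);c=arm.get_calibration(n);print(n,c, -np.array(c["R"]).T@np.array(c["t"]))
print(arm.read_state(),arm.grip_point_offset)
a=cv2.imread("pics/scene0.png");b=cv2.imread("pics/top0.png")
E
```

```text
pics
scene {'fx': 409.0711634277097, 'fy': 409.0711634277097, 'cx': 326.4725481305033, 'cy': 198.80737649996254, 'R': array([[ 0.12973854,  0.99149226,  0.01053597],
       [ 0.56376713, -0.06502049, -0.82337049],
       [-0.81568042,  0.11276272, -0.56740641]]), 't': array([-0.09625863, -0.27328852,  1.4504051 ])} [ 1.34962657 -0.08588129  0.59896562]
top {'fx': 378.74240905487903, 'fy': 378.74240905487903, 'cx': 330.44298229261926, 'cy': 197.5410061315125, 'R': array([[-0.00877208, -0.99980693, -0.01758271],
       [-0.99462646,  0.01053784, -0.10299108],
       [ 0.10315648,  0.01658478, -0.99452687]]), 't': array([0.01759364, 0.58450603, 0.76810481])} [ 0.50228451 -0.00130804  0.82440912]
{'time_s': 0.1, 'q': array([ 1.11138774e+00,  3.13903066e-01,  4.51154089e-02,  1.30360778e+00,
       -2.24007559e-06,  1.43121592e+00]), 'qd': array([-0.00022886, -0.00213072,  0.00494733,  0.00110487, -0.00061548,
       -0.00065174]), 'joint_efforts': array([ 3.26761816e-03, -4.81724453e+01,  2.99243903e+01,  1.26914552e-02,
       -8.23169194e-05,  1.24974309e-05]), 'tool_pos': array([0.1805808 , 0.54543689, 0.23052003]), 'ee_rot': array([-3.14000878e+00, -2.20261991e-04,  2.82176430e+00]), 'ft_force': array([-0.36265712, -0.38035424,  0.53246088]), 'wrist_torque': array([ 0.04247114,  0.00801166, -0.0286534 ]), 'finger_force': 0.0, 'gripper_width': 0.08540676016671474} -0.0187
```

View pics/scene0.png

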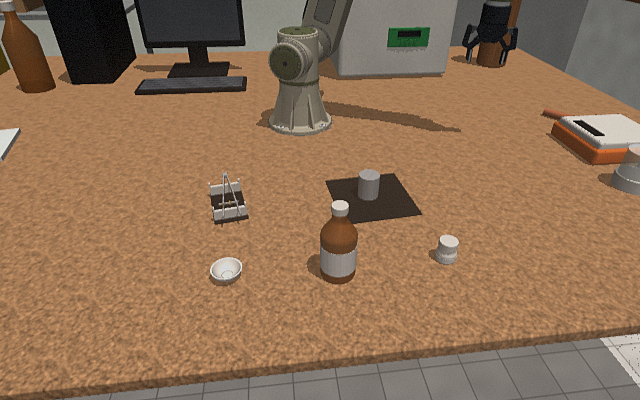

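View pics/top0.png

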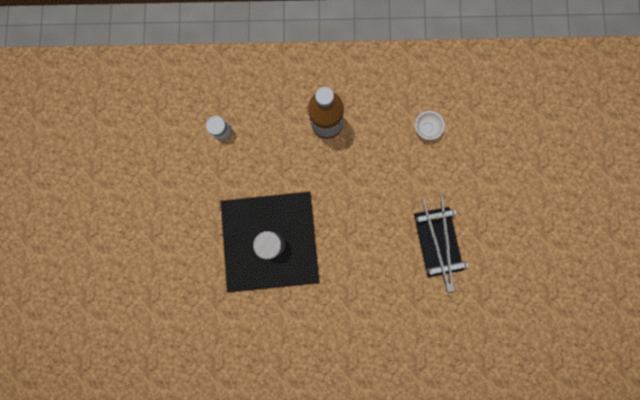

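The scene view shows the beaker at (369,185) on the mat, the forceps on the rest at (228,200), the bottle at (340,245), the jar at (447,250) and the dish at (226,271). The top view shows the beaker top at (268,245), the mat at (270,242), and the forceps from the butt at (450,289) to the tips at (425,201) and (443,198).

```bash
cat > h.py <<'E'
import numpy as np,cv2
from rig import arm
C={n:arm.get_calibration(n) for n in("scene","top")}
for c in C.values(): c["R"]=np.array(c["R"]);c["t"]=np.array(c["t"]);c["o"]=-c["R"].T@c["t"]
def ray(n,p):
    c=C[n];d=c["R"].T@np.array([(p[0]-c["cx"])/c["fx"],(p[1]-c["cy"])/c["fy"],1]);return c["o"],d/np.linalg.norm(d)
def plane(n,p,z):
    o,d=ray(n,p);return o+d*(z-o[2])/d[2]
def tri(ps,pt):
    o1,d1=ray("scene",ps);o2,d2=ray("top",pt)
    s=np.linalg.lstsq(np.c_[d1,-d2],o2-o1,rcond=None)[0];a=o1+s[0]*d1;b=o2+s[1]*d2
    return (a+b)/2,np.linalg.norm(a-b)
def proj(n,X):
    c=C[n];v=c["R"]@np.asarray(X)+c["t"];return np.array([c["fx"]*v[0]/v[2]+c["cx"],c["fy"]*v[1]/v[2]+c["cy"]])
def crop(a,x,y,w,h,k): return cv2.resize(a[y:y+h,x:x+w],None,fx=k,fy=k,interpolation=cv2.INTER_CUBIC)
E
python3 - <<'E'
from h import *
s=cv2.imread("pics/scene0.png");t=cv2.imread("pics/top0.png")
A=crop(t,400,185,80,115,5);B=crop(s,195,165,70,65,5)
im=np.zeros((575,750,3),np.uint8);im[:575,:400]=A;im[:325,400:]=B
cv2.imwrite("pics/c0.png",im)
# mat: dark
for n,a,box in(("top",t,(200,180,140,120)),("scene",s,(310,160,130,70))):
    x,y,w,h=box;g=a[y:y+h,x:x+w].max(2);m=(g<60).astype(np.uint8)
    cn=max(cv2.findContours(m,0,2)[0],key=cv2.contourArea)
    q=cv2.boxPoints(cv2.minAreaRect(cn)) if n=="top" else cv2.approxPolyDP(cv2.convexHull(cn),6,True)[:,0]
    q=q+[x,y];P=np.array([plane(n,p,.004) for p in q]);print(n,"mat",q.tolist(),P[:,:2].round(4).tolist(),P.mean(0))
    # beaker: grey, low saturation bright
    hs=cv2.cvtColor(a[y:y+h,x:x+w],cv2.COLOR_BGR2HSV);m=((hs[...,1]<40)&(hs[...,2]>(90))).astype(np.uint8)
    for c in cv2.findContours(m,0,2)[0]:
        if cv2.contourArea(c)>60: print(n,"beaker",np.array(cv2.boundingRect(c))+[x,y,0,0],cv2.fitEllipse(c),plane(n,np.array(cv2.minEnclosingCircle(c)[0])+[x,y],.066))
E
```

```text
top mat [[218.39605522155762, 200.96039199829102], [309.58416748046875, 191.84158325195312], [318.64356994628906, 282.4356384277344], [227.45545959472656, 291.554443359375]] [[0.5825, 0.2576], [0.6004, 0.0578], [0.4059, 0.0391], [0.3881, 0.2339]] [0.49419513 0.14709072 0.004     ]
top beaker [253 231  28  28] ((66.7480697631836, 64.6075668334961), (27.219966888427734, 27.73554039001465), 57.90391540527344) [0.48789437 0.13941739 0.066     ]
scene mat [[421, 214], [352, 223], [326, 181], [393, 174]] [[0.5856, 0.2532], [0.6011, 0.0792], [0.409, 0.0422], [0.3936, 0.2348]] [0.49734687 0.15236032 0.004     ]
scene beaker [331 200  18  16] ((30.08881187438965, 47.3094596862793), (16.653907775878906, 17.623483657836914), 130.8065643310547) [0.61999049 0.04543505 0.066     ]
scene beaker [359 169  21  31] ((59.67818069458008, 23.70413589477539), (18.860820770263672, 34.33213424682617), 178.33340454101562) [0.5328631  0.12878747 0.066     ]
```

View pics/c0.png

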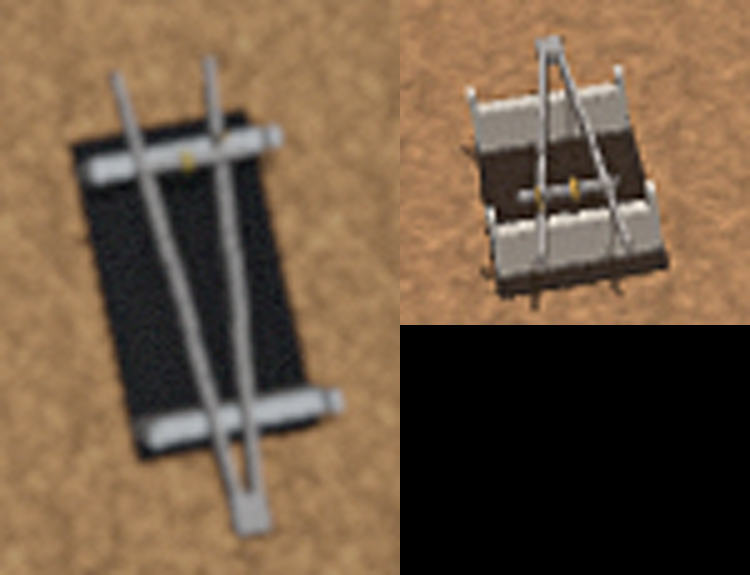

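The crop shows the forceps in the top view at 5x: butt at (250,512), left tip (117,75), right tip (209,60), collar (187,158). In the scene half, the butt is at (549,45), right tip (543,262), left tip (627,250), collar (574,186) and pin (539,195).

```bash
python3 - <<'E'
from h import *
T=lambda x,y:(400+x/5-.4,185+y/5-.4); S=lambda x,y:(195+(x-400)/5-.4,165+y/5-.4)
P={}
for k,s,t in(("butt",S(549,45),T(250,512)),("tipL",S(627,250),T(117,75)),("tipR",S(543,262),T(209,60)),("collar",S(574,186),T(187,158)),("beaker",(369.3,175.2),(267.0,244.8))):
    P[k],e=tri(s,t);print(k,P[k].round(4),round(e,4))
print("beaker top plane",plane("top",(267,244.8),.066),"scene",plane("scene",(369.3,175.2),.066))
Q={k:plane("top",T(*v),z) for k,v,z in(("butt",(250,525),.037),("tipL",(117,75),.037),("tipR",(209,60),.037),("collar",(187,158),.0475))}
m=(Q["tipL"]+Q["tipR"])/2;ax=m-Q["butt"];print({k:v.round(4) for k,v in Q.items()},np.linalg.norm(ax),np.arctan2(ax[1],ax[0]))
print("grip",m-ax/np.linalg.norm(ax)*.095)
print([d for d in dir(arm) if d[0]!="_"])
E
```

```text
butt [ 0.3993 -0.227   0.0401] 0.001
tipL [ 0.5779 -0.1803  0.0341] 0.0021
tipR [ 0.5837 -0.218   0.035 ] 0.0031
collar [ 0.5423 -0.2047  0.0472] 0.0019
beaker [0.4877 0.1404 0.0631] 0.0024
beaker top plane [0.48757414 0.13866305 0.066     ] scene [0.49218324 0.14045885 0.066     ]
{'butt': array([ 0.3937, -0.2282,  0.037 ]), 'tipL': array([ 0.5776, -0.1807,  0.037 ]), 'tipR': array([ 0.5835, -0.219 ,  0.037 ]), 'collar': array([ 0.5423, -0.2056,  0.0475])} 0.18898526120821144 0.1505869947185449
grip [ 0.48662096 -0.21411973  0.037     ]
['MotionError', 'camera', 'get_calibration', 'grip_point_offset', 'read_state', 'sign_off']
```

```bash
cat >> h.py <<'E'
from scipy.spatial.transform import Rotation as Ro
def cur():
    s=arm.read_state();return np.array(s["tool_pos"]),Ro.from_euler("xyz",s["ee_rot"])
def pose(az,al,ysign=1):
    "tool z points at azimuth az, al below horizontal; y horizontal"
    z=np.array([np.cos(az)*np.cos(al),np.sin(az)*np.cos(al),-np.sin(al)]);y=ysign*np.array([-np.sin(az),np.cos(az),0])
    return Ro.from_matrix(np.c_[np.cross(y,z),y,z])
def go(p,R,frm=None):
    p0,R0=frm or cur();print("offset",(R0.inv().apply(np.array(p)-p0)*1000).round(1),"rot",(R0.inv()*R).as_rotvec().round(4))
E
python3 - <<'E'
from h import *
B=np.array([.4885,.1395,.038]);R=pose(-.9,np.radians(18));d=R.apply([0,0,1])
print(d); pre=B+d*.0187-d*.11+[0,0,.10];print(pre);go(pre,R)
E
```

```text
[ 0.59118621 -0.74498816 -0.30901699]
[0.4345247  0.20751742 0.16621325]
offset [-347.3 -240.8   64.6] rot [ 0.3626 -1.219   0.5019]
```

```bash
python3 -m inch '{"delta_rot":[[0.3626,-1.219,0.5019],[0.3626,-1.219,0.5019],[0.3626,-1.219,0.5019],[0.3626,-1.219,0.5019],[0.3626,-1.219,0.5019],[0.3626,-1.219,0.5019],[0.3626,-1.219,0.5019],[0.3626,-1.219,0.5019],[0.3626,-1.219,0.5019],[0.3626,-1.219,0.5019],[0.3626,-1.219,0.5019],[0.3626,-1.219,0.5019]],"offset":[[-347,-241,65],[-347,-241,65],[-347,-241,65],[-347,-241,65],[-347,-241,65],[-347,-241,65],[-347,-241,65],[-347,-241,65],[-347,-241,65],[-347,-241,65],[-347,-241,65],[-347,-241,65]],"gripper":[85,85,85,85,85,85,85,85,85,85,85,85]}' 40; python3 - <<'E'
from h import *
B=np.array([.4885,.1395,.038]);R=pose(-.9,np.radians(18));d=R.apply([0,0,1])
print(arm.read_state()["q"]);a=B+d*.0187-d*.11;b=B+d*.0187
go(B+d*.0187-d*.11+[0,0,.1],R);go(a,R);go(b,R)
cv2.imwrite("pics/s1.png",arm.camera("scene")[...,::-1])
E
```

```text
time_s: 1.6
tool_pos: [0.4344, 0.2085, 0.1672]
ee_rot: [3.13, 1.255, 2.231]
ft_force: [1.0, 0.2, -0.2]
gripper_width: 0.0849
finger_force: 0.0
[ 0.87453173  0.56244403 -0.35623755  1.20261541 -1.1980198   2.15725401]
offset [ 0.6 -0.5  1.1] rot [ 0.0019 -0.0015 -0.0031]
offset [95.7 -0.9 32.1] rot [ 0.0019 -0.0015 -0.0031]
offset [ 95.5  -1.1 142.1] rot [ 0.0019 -0.0015 -0.0031]
```

View pics/s1.png

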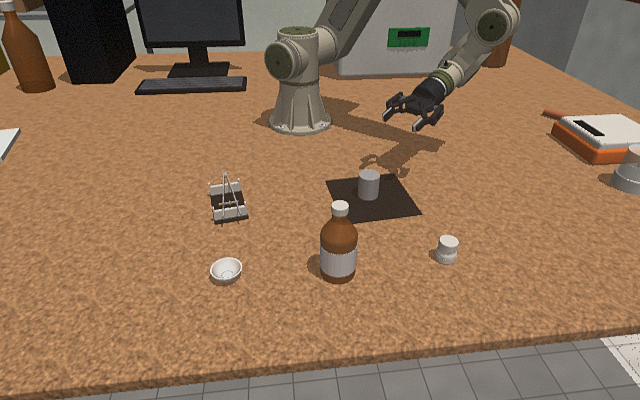

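The scene view shows the open gripper hovering at (415,110), pointing at the beaker (369,185), and nothing has been disturbed. Next I approach and grip.

```bash
python3 -m inch '{"delta_rot":[[0,0,0],[0,0,0],[0,0,0],[0,0,0],[0,0,0],[0,0,0],[0,0,0],[0,0,0],[0,0,0],[0,0,0],[0,0,0],[0,0,0]],"offset":[[48,-1,16],[96,-1,32],[96,-1,32],[96,-1,60],[96,-1,90],[96,-1,115],[96,-1,130],[96,-1,142],[96,-1,142],[96,-1,142],[96,-1,142],[96,-1,142]],"gripper":[85,85,85,85,85,85,85,85,85,85,30,30]}' 40; python3 -m inch '{"delta_rot":[[0,0,0],[0,0,0],[0,0,0],[0,0,0]],"offset":[[0,0,0],[0,0,0],[0,0,0],[0,0,0]],"gripper":[30,30,30,30]}' 40
```

```text
time_s: 3.15
tool_pos: [0.4994, 0.1256, 0.0315]
ee_rot: [3.136, 1.257, 2.238]
ft_force: [-0.6, 0.6, 1.9]
gripper_width: 0.0538
finger_force: 41.5
time_s: 3.65
tool_pos: [0.4995, 0.1253, 0.0315]
ee_rot: [3.134, 1.257, 2.235]
ft_force: [-2.4, 3.3, 5.1]
gripper_width: 0.0537
finger_force: 41.6
```

```bash
python3 -m inch '{"delta_rot":[[0,0,0],[0,0,0],[0,0,0],[0,0,-0.18],[0,0,-0.36],[0,0,-0.54],[0,0,-0.72],[0,0,-0.9],[0,0,-1.08],[0,0,-1.26],[0,0,-1.44],[0,0,-1.57]],"offset":[[-20,0,-6],[-60,0,-20],[-100,0,-32],[-124,0,-40],[-124,0,-40],[-124,0,-40],[-124,0,-40],[-124,0,-40],[-124,0,-40],[-124,0,-40],[-124,0,-40],[-124,0,-40]],"gripper":[30,30,30,30,30,30,30,30,30,30,30,30]}' 40; python3 -m inch '{"delta_rot":[[0,0,-0.18],[0,0,-0.36],[0,0,-0.54],[0,0,-0.72],[0,0,-0.9],[0,0,-1.08],[0,0,-1.26],[0,0,-1.44],[0,0,-1.57],[0,0,-1.57],[0,0,-1.57]],"offset":[[0,0,0],[0,0,0],[0,0,0],[0,0,0],[0,0,0],[0,0,0],[0,0,0],[0,0,0],[0,0,0],[0,0,0],[0,0,0]],"gripper":[30,30,30,30,30,30,30,30,30,30,30]}' 40; python3 - <<'E'
from h import *
s=arm.read_state();print(s["q"],s["tool_pos"],cur()[1].as_matrix().round(3).tolist())
c=arm.camera("scene")[...,::-1];cv2.imwrite("pics/s2.png",crop(c,320,80,160,120,4))
for be in(5,8,10,12): 
    be=np.radians(be);R=pose(-.9,be,-1);print(np.degrees(be));d=R.apply([0,0,1]);G=np.array([.488,.140,.1]);go(G+d*.0187,R);G[2]=.046;go(G+d*.0187,R)
E
```

```text
time_s: 5.15
tool_pos: [0.4987, 0.1241, 0.16]
ee_rot: [-1.888, -0.004, -2.47]
ft_force: [-0.6, 0.6, -1.6]
gripper_width: 0.0534
finger_force: 42.1
time_s: 6.52
tool_pos: [0.4991, 0.1244, 0.1608]
ee_rot: [-3.128, -1.255, -0.914]
ft_force: [-0.2, -0.4, -0.8]
gripper_width: 0.0536
finger_force: 42.1
[ 0.65486561  0.38961847 -0.62541277  0.50716157 -1.25469156 -1.61762137] [0.49907976 0.12436768 0.16075951] [[0.19, -0.784, 0.591], [-0.246, -0.621, -0.745], [0.951, -0.004, -0.31]]
5.0
offset [-59.6  -0.7  18.9] rot [ 0.0004  0.2282 -0.0041]
offset [-111.    -0.5   35.7] rot [ 0.0004  0.2282 -0.0041]
8.0
offset [-60.6  -0.7  19.1] rot [ 0.0003  0.1759 -0.0041]
offset [-111.9   -0.5   35.9] rot [ 0.0003  0.1759 -0.0041]
10.0
offset [-61.2  -0.7  19.2] rot [ 0.0002  0.141  -0.0041]
offset [-112.6   -0.5   36. ] rot [ 0.0002  0.141  -0.0041]
12.000000000000002
offset [-61.9  -0.7  19.3] rot [ 1.00e-04  1.06e-01 -4.10e-03]
offset [-113.2   -0.5   36.1] rot [ 1.00e-04  1.06e-01 -4.10e-03]
```

View pics/s2.png

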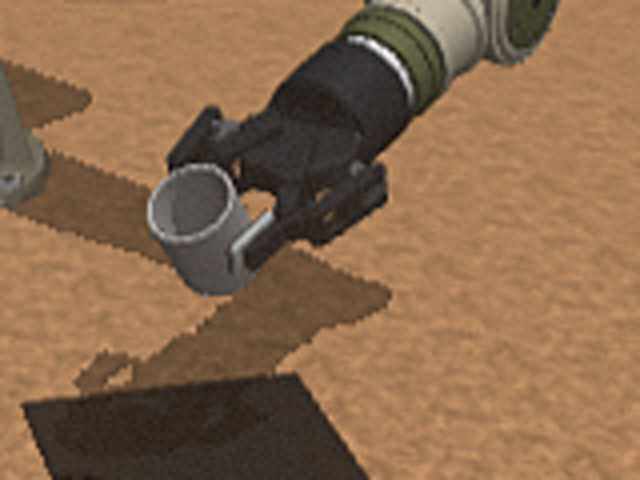

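The picture shows the beaker in the fingers, mouth up and leaning away from the palm, above the mat. Now I lower it.

```bash
python3 -m inch '{"delta_rot":[[0,0.07,0],[0,0.141,-0.004],[0,0.141,-0.004],[0,0.141,-0.004],[0,0.141,-0.004],[0,0.141,-0.004],[0,0.141,-0.004],[0,0.141,-0.004]],"offset":[[-30,0,9],[-61,0,19],[-85,0,27],[-100,0,32],[-113,0,36],[-113,0,36],[-113,0,36],[-113,0,36]],"gripper":[30,30,30,30,30,30,30,30]}' 40; python3 - <<'E'
from h import *
s=arm.read_state();print(s["q"],s["tool_pos"],s["ft_force"]);print(cur()[1].as_matrix()[2])
E
```

```text
time_s: 7.58
tool_pos: [0.4995, 0.1258, 0.0436]
ee_rot: [-3.136, -1.397, -0.905]
ft_force: [-0.0, 0.9, -1.0]
gripper_width: 0.0535
finger_force: 42.1
[ 0.67865744  0.7117633  -0.65613649  0.2437705  -1.39689044 -1.52835907] [0.49951969 0.12576925 0.0436348 ] [-0.00806833  0.89367946 -1.02914096]
[ 9.84941389e-01 -9.23912196e-04 -1.72886111e-01]
```

```bash
python3 -m inch '{"delta_rot":[[0,0,0],[0,0,0],[0,0,0],[0,0,0],[0,0,0],[0,0,0]],"offset":[[-2,0,0.3],[-3,0,0.5],[-4,0,0.7],[-4,0,0.7],[-4,0,0.7],[-4,0,0.7]],"gripper":[30,30,30,30,30,30]}' 40; python3 -m inch '{"delta_rot":[[0,0,0],[0,0,0],[0,0,0]],"offset":[[-1,0,0.2],[-1,0,0.2],[-1,0,0.2]],"gripper":[30,30,30]}' 40
```

```text
time_s: 8.32
tool_pos: [0.4992, 0.1255, 0.0389]
ee_rot: [3.138, -1.397, -0.895]
ft_force: [-1.0, 0.5, 0.9]
gripper_width: 0.0537
finger_force: 42.1
time_s: 8.7
tool_pos: [0.4993, 0.1255, 0.0387]
ee_rot: [3.138, -1.399, -0.896]
ft_force: [-1.8, 0.7, 6.2]
gripper_width: 0.0537
finger_force: 42.3
```

```bash
python3 -m inch '{"delta_rot":[[0,0,0],[0,0,0],[0,0,0],[0,0,0],[0,0,0],[0,0,0],[0,0,0],[0,0,0]],"offset":[[0,0,0],[0,0,0],[0,0,0],[0,0,0],[0,0,0],[0,0,0],[0,0,0],[0,0,0]],"gripper":[60,70,85,85,85,85,85,85]}' 40; python3 - <<'E'
from h import *
c=arm.camera("scene")[...,::-1];t=arm.camera("top")[...,::-1]
cv2.imwrite("pics/s3.png",np.hstack([crop(c,320,120,100,120,4),crop(t,220,190,100,120,4)]))
E
```

```text
time_s: 9.7
tool_pos: [0.4992, 0.1254, 0.0377]
ee_rot: [3.137, -1.397, -0.895]
ft_force: [-0.0, -0.6, -0.0]
gripper_width: 0.0851
finger_force: 0.0
```

View pics/s3.png

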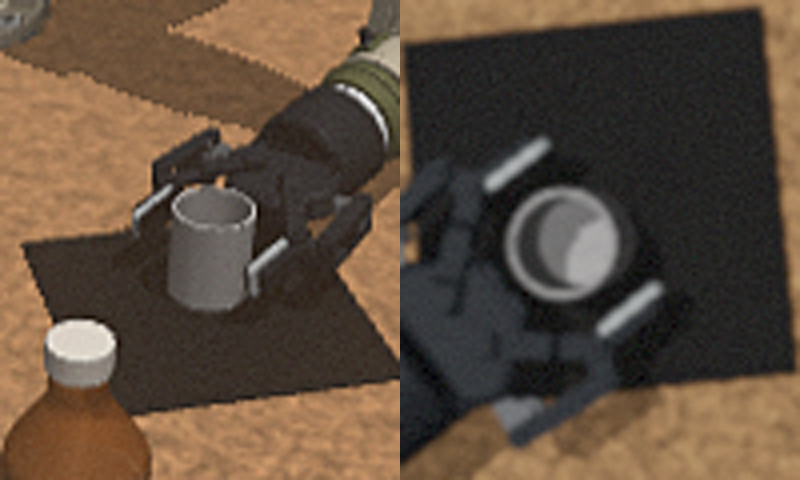

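The beaker stands mouth up between the open fingers, clear of both pads; in the top crop the rim centre is at (563,243). Now I retreat along the tool axis and rise.

```bash
python3 -m inch '{"delta_rot":[[0,0,0],[0,0,0],[0,0,0],[0,0,0],[0,0,0],[0,0,0],[0,0,0]],"offset":[[0,0,-30],[0,0,-70],[0,0,-120],[60,0,-120],[120,0,-120],[180,0,-120],[200,0,-120]],"gripper":[85,85,85,85,85,85,85]}' 40; python3 - <<'E'
from h import *
c=arm.camera("scene")[...,::-1];t=arm.camera("top")[...,::-1].copy();cv2.imwrite("pics/top4.png",t)
x,y=225,215
hs=cv2.cvtColor(t[y:y+70,x:x+75],cv2.COLOR_BGR2HSV);m=((hs[...,1]<50)&(hs[...,2]>75)).astype(np.uint8)
cn=max(cv2.findContours(m,0,2)[0],key=cv2.contourArea);o,r=cv2.minEnclosingCircle(cn);print(o,r,cv2.contourArea(cn),plane("top",np.array(o)+[x,y],.066), plane("top",(260.4,250.4),.066))
s=arm.read_state();print(s["q"])
G=np.array([.4866,-.2141,.25]);R=pose(.15,np.pi/2);print(R.as_matrix().round(2).tolist());go(G,R)
E
```

```text
time_s: 10.68
tool_pos: [0.4476, 0.1913, 0.2584]
ee_rot: [-3.127, -1.397, -0.914]
ft_force: [0.0, 0.3, 0.2]
gripper_width: 0.0852
finger_force: 0.0
(35.174156188964844, 35.4775276184082) 14.478675842285156 611.5 [0.47646713 0.1522002  0.066     ] [0.47661646 0.15175058 0.066     ]
[ 0.85145331  0.55577274 -0.27208597  1.53360627 -1.32142024 -0.75902631]
[[-0.99, -0.15, 0.0], [-0.15, 0.99, 0.0], [-0.0, -0.0, -1.0]]
offset [ 51.9 222.  337.6] rot [-1.4198 -0.8158  1.6866]
```

```bash
python3 -m inch '{"delta_rot":[[0,-0.18,0],[0,-0.36,0],[0,-0.54,0],[0,-0.72,0],[0,-0.9,0],[0,-1.08,0],[0,-1.26,0],[0,-1.397,0],[0,-1.397,0],[0,-1.397,0]],"offset":[[0,0,0],[0,0,0],[0,0,0],[10,44,68],[20,88,135],[30,130,200],[40,175,270],[52,222,338],[52,222,338],[52,222,338]],"gripper":[85,85,85,85,85,85,85,85,85,85]}' 40; python3 - <<'E'
from h import *
s=arm.read_state();print(s["q"])
G=np.array([.4866,-.2141,.15]);R=pose(.15,np.pi/2);go(G,R)
E
```

```text
time_s: 12.02
tool_pos: [0.4859, -0.2182, 0.2463]
ee_rot: [3.14, 0.003, -0.902]
ft_force: [0.7, 0.8, -0.5]
gripper_width: 0.085
finger_force: 0.0
[-5.72596813e-01  2.29787844e-01 -2.89899853e-02  1.31546797e+00
 -4.95704286e-04 -2.81173176e+00]
offset [-2.5 -3.2 96.3] rot [4.2000e-03 2.0000e-04 2.0891e+00]
```

```bash
python3 -m inch '{"delta_rot":[[0,0,0.18],[0,0,0.36],[0,0,0.54],[0,0,0.72],[0,0,0.9],[0,0,1.08],[0,0,1.26],[0,0,1.44],[0,0,1.62],[0,0,1.8],[0,0,1.98],[0.004,0,2.089]],"offset":[[0,0,0],[0,0,0],[0,0,10],[0,0,30],[0,0,50],[-2,-3,70],[-2,-3,96],[-2,-3,96],[-2,-3,96],[-2,-3,96],[-2,-3,96],[-2,-3,96]],"gripper":[85,85,85,85,85,85,80,70,60,55,50,50]}' 30; python3 -m inch '{"delta_rot":[[0,0,0],[0,0,0]],"offset":[[0,0,0],[0,0,0]],"gripper":[50,50]}' 30; python3 - <<'E'
from h import *
s=arm.read_state();print(s["q"])
print("proj grip top",proj("top",[.4866,-.2141,.037]))
G=np.array([.4866,-.2141,.0355-.0187]);R=pose(.15,np.pi/2);go(G,R)
E
```

```text
time_s: 13.52
tool_pos: [0.4867, -0.211, 0.1507]
ee_rot: [-3.141, 0.0, -2.993]
ft_force: [-0.9, -0.1, -0.2]
gripper_width: 0.0496
finger_force: 0.0
time_s: 13.78
tool_pos: [0.4869, -0.2112, 0.1516]
ee_rot: [-3.14, 0.001, -2.987]
ft_force: [0.5, 0.2, -0.2]
gripper_width: 0.0501
finger_force: 0.0
[-5.60452312e-01  2.64740246e-01 -2.19311702e-01  1.08518675e+00
 -1.94627152e-04 -7.15346670e-01]
proj grip top [440.82697093 243.52546957]
offset [  0.9  -2.7 134.8] rot [-0.0012  0.0011  0.0049]
```

```bash
python3 -m inch '{"delta_rot":[[0,0,0.005],[0,0,0.005],[0,0,0.005],[0,0,0.005],[0,0,0.005],[0,0,0.005],[0,0,0.005],[0,0,0.005],[0,0,0.005],[0,0,0.005],[0,0,0.005],[0,0,0.005]],"offset":[[1,-4,40],[1,-4,80],[1,-4,115],[1,-4,128],[1,-4,135],[1,-4,135],[1,-4,135],[1,-4,135],[1,-4,135],[1,-4,135],[1,-4,135],[1,-4,135]],"gripper":[50,50,50,50,50,50,40,30,26,23,20,20]}' 25; python3 -m inch '{"delta_rot":[[0,0,0],[0,0,0],[0,0,0],[0,0,0]],"offset":[[0,0,0],[0,0,0],[0,0,0],[0,0,0]],"gripper":[20,20,20,20]}' 25
```

```text
time_s: 15.28
tool_pos: [0.488, -0.2161, 0.0184]
ee_rot: [-3.138, 0.004, -2.993]
ft_force: [-0.2, 0.2, 5.6]
gripper_width: 0.02
finger_force: 6.2
time_s: 15.78
tool_pos: [0.488, -0.2161, 0.0185]
ee_rot: [-3.138, 0.004, -2.993]
ft_force: [0.1, 1.2, 6.1]
gripper_width: 0.0202
finger_force: 6.2
```

```bash
python3 -m inch '{"delta_rot":[[0,0,0],[0,0,0],[0,0,0],[0,0,0],[0,0,0],[0,0,0]],"offset":[[0,0,-5],[0,0,-15],[0,0,-35],[0,0,-60],[0,0,-80],[0,0,-80]],"gripper":[20,20,20,20,20,20]}' 25; python3 - <<'E'
from h import *
s=arm.read_state();print(s["q"]);R=pose(.15,np.pi/2);go(np.array([.42,-.05,.38]),R)
c=arm.camera("scene")[...,::-1];t=arm.camera("top")[...,::-1]
cv2.imwrite("pics/s5.png",np.hstack([crop(c,170,100,100,120,4),crop(t,390,180,100,120,4)]))
E
```

```text
time_s: 16.52
tool_pos: [0.4881, -0.2164, 0.0992]
ee_rot: [-3.137, 0.005, -2.994]
ft_force: [0.8, 0.4, -1.1]
gripper_width: 0.0198
finger_force: 3.9
[-5.67546940e-01  3.07093671e-01 -2.98883810e-01  9.58198210e-01
 -2.10676663e-04 -7.15628873e-01]
offset [  41.5  173.3 -281.8] rot [-0.0045  0.0049 -0.0019]
```

View pics/s5.png

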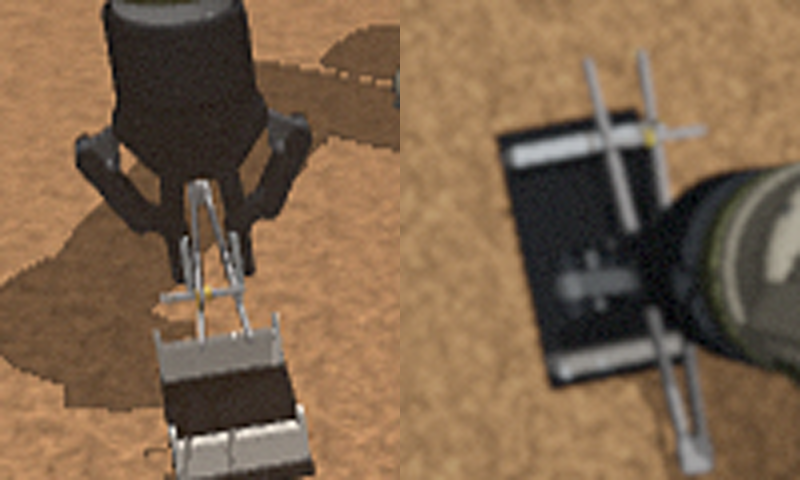

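The forceps are lifted clear of the rest. In the top crop the collar and pin sit near each other at (650,135), so the mark is close to the current squeeze, and I bring them nearer to the top camera to check.

```bash
python3 -m inch '{"delta_rot":[[0,0,0],[0,0,0],[0,0,0],[0,0,0],[0,0,0],[0,0,0],[0,0,0],[0,0,0],[0,0,0],[0,0,0],[0,0,0]],"offset":[[4,17,-40],[8,34,-80],[13,55,-120],[18,75,-160],[23,95,-200],[28,120,-240],[33,140,-265],[38,160,-280],[41,173,-282],[41,173,-282],[41,173,-282]],"gripper":[20,20,20,20,20,20,20,20,20,20,20]}' 25; python3 - <<'E'
from h import *
p,R=cur();print(p,R.as_euler("xyz"))
t=arm.camera("top")[...,::-1];g=p-R.apply([0,0,.0187]);u,v=proj("top",g+[.055,0,0]).astype(int);print(g,u,v)
x,y=max(u-50,0),max(v-60,0);print(x,y);cv2.imwrite("pics/top6.png",t);cv2.imwrite("pics/c6.png",crop(t,x,y,100,100,6))
E
```

```text
time_s: 18.0
tool_pos: [0.4201, -0.0502, 0.3777]
ee_rot: [-3.14, 0.0, -2.994]
ft_force: [-0.4, 0.9, -1.4]
gripper_width: 0.0198
finger_force: 3.9
[ 0.42012173 -0.05024203  0.37772099] [-3.14012920e+00  3.23595659e-04 -2.99354197e+00]
[ 0.42011171 -0.05021586  0.39642097] 381 260
331 200
```

View pics/c6.png

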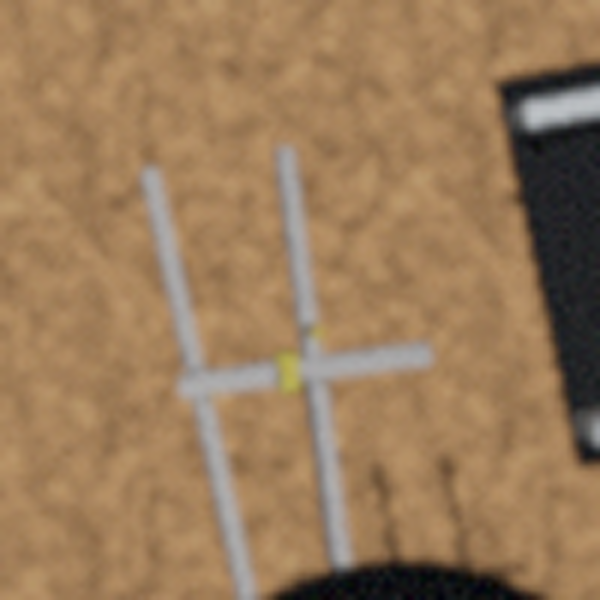

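The close view shows the collar at (290,372) and the pin at about (315,331) in the crop, with the pin still about 5 mm short. I squeeze by 3 mm and measure again.

```bash
python3 -m inch '{"delta_rot":[[0,0,0],[0,0,0],[0,0,0],[0,0,0],[0,0,0],[0,0,0]],"offset":[[0,0,0],[0,0,0],[0,0,0],[0,0,0],[0,0,0],[0,0,0]],"gripper":[19,18,17,17,17,17]}' 25; cat > m.py <<'E'
from h import *
def meas(t,x,y,k=6,name=None):
    c=crop(t,x,y,100,100,k);hs=cv2.cvtColor(c,cv2.COLOR_BGR2HSV)
    m=((hs[...,0]>22)&(hs[...,0]<40)&(hs[...,1]>110)).astype(np.uint8)
    for q in cv2.findContours(m,0,2)[0]:
        if cv2.contourArea(q)>15:
            M=cv2.moments(q);print("brass",round(M["m10"]/M["m00"],1),round(M["m01"]/M["m00"],1),cv2.boundingRect(q),cv2.contourArea(q))
    if name: cv2.imwrite(name,c)
E
python3 - <<'E'
from m import *
meas(cv2.imread("pics/top6.png"),331,200);print()
t=arm.camera("top")[...,::-1];meas(np.ascontiguousarray(t),331,200,name="pics/c7.png")
E
```

```text
time_s: 18.8
tool_pos: [0.4202, -0.0501, 0.3789]
ee_rot: [-3.14, 0.002, -2.993]
ft_force: [0.9, -0.7, -0.6]
gripper_width: 0.0172
finger_force: 4.9
brass 288.3 371.8 (276, 352, 26, 41) 572.5

brass 297.5 372.0 (285, 355, 23, 37) 436.0
brass 302.3 335.0 (299, 332, 8, 7) 21.5
```

View pics/c7.png

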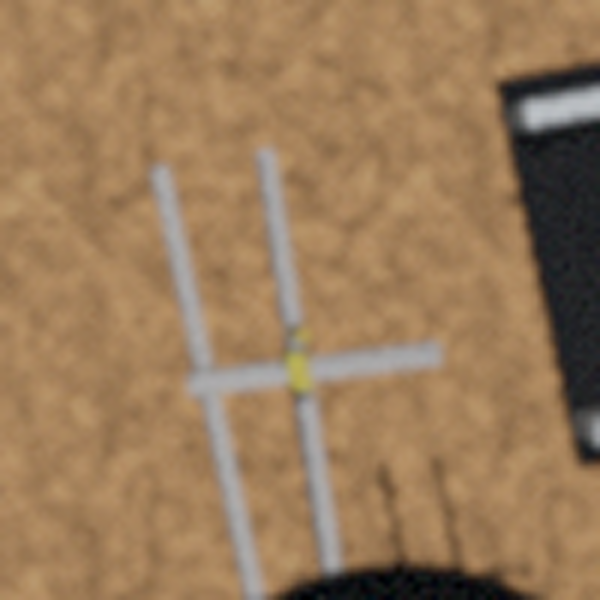

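Pin is now at (302,335) and the collar at (297,372), about 1 mm still to go in the forceps' frame.

```bash
python3 -m inch '{"delta_rot":[[0,0,0],[0,0,0],[0,0,0],[0,0,0]],"offset":[[0,0,0],[0,0,0],[0,0,0],[0,0,0]],"gripper":[16.3,16.3,16.3,16.3]}' 25; python3 - <<'E'
from m import *
t=np.ascontiguousarray(arm.camera("top")[...,::-1]);cv2.imwrite("pics/top8.png",t);meas(t,331,200,name="pics/c8.png")
# tips: grey legs, intersect rows near the ends
hs=cv2.cvtColor(crop(t,331,200,100,100,6),cv2.COLOR_BGR2HSV);m=(hs[...,1]<60)&(hs[...,2]>110)
for r in(180,240,300,420,480,540):
    xs=np.where(m[r,:480])[0];g=np.split(xs,np.where(np.diff(xs)>3)[0]+1);print(r,[(round(k.mean(),1),len(k)) for k in g if len(k)>5])
# final grip pose, tips at beaker axis
s=arm.read_state();print(s["q"],s["gripper_width"])
B=np.array([.4765,.152]);R0=cur()[1]
for az in(.6,.9,1.2):
    R=pose(az,np.pi/2);f=np.array([np.cos(az),np.sin(az)]);G=np.r_[B-.09*f,.095-.0187];print(az,G);go(G+[0,0,.12],R);go(G,R)
E
```

```text
time_s: 19.35
tool_pos: [0.4202, -0.0501, 0.3789]
ee_rot: [-3.14, 0.002, -2.993]
ft_force: [-0.7, 0.1, -1.5]
gripper_width: 0.0163
finger_force: 5.2
brass 301.4 371.0 (291, 352, 23, 38) 431.0
brass 299.0 335.1 (296, 332, 7, 7) 24.0
180 [(np.float64(164.0), 23), (np.float64(265.5), 22)]
240 [(np.float64(178.0), 21), (np.float64(274.5), 22)]
300 [(np.float64(191.0), 21), (np.float64(285.0), 23)]
420 [(np.float64(218.0), 23), (np.float64(305.5), 22)]
480 [(np.float64(231.5), 22), (np.float64(315.5), 24)]
540 [(np.float64(244.5), 22), (np.float64(325.5), 24)]
[-3.08165653e-01  1.29899513e-02  4.32297657e-02  1.59829441e+00
 -8.92108579e-04 -4.56226109e-01] 0.01664239429512587
0.6 [0.40221979 0.10118218 0.0763    ]
offset [ -4.2 152.6 182.3] rot [-0.0024  0.0016 -0.4519]
offset [ -3.9 152.9 302.3] rot [-0.0024  0.0016 -0.4519]
0.9 [0.4205551  0.08150058 0.0763    ]
offset [-19.4 130.4 182.4] rot [-0.0027  0.0012 -0.7519]
offset [-19.2 130.7 302.4] rot [-0.0027  0.0012 -0.7519]
1.2 [0.4438878  0.06811648 0.0763    ]
offset [-40.5 113.8 182.5] rot [-2.9000e-03  8.0000e-04 -1.0519e+00]
offset [-40.3 114.  302.5] rot [-2.9000e-03  8.0000e-04 -1.0519e+00]
```

View pics/c8.png

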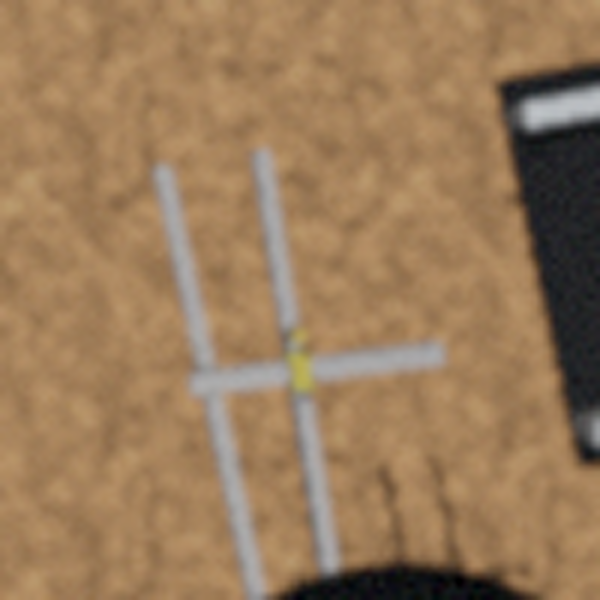

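Pin (299,335) and collar (301,371) now line up along the forceps' axis. Next I carry them over the beaker.

```bash
python3 - <<'E'
from m import *
p,R0=cur();g=p-R0.apply([0,0,.0187])
tips=[plane("top",(331+a/6-.42,200+b/6-.42),g[2]+.005) for a,b in((163,168),(262,153))]
l=[R0.inv().apply(q-p) for q in tips];print(g,tips,np.round(l,4),np.linalg.norm(tips[0]-tips[1]))
mid=(l[0]+l[1])/2
R=pose(.9,np.pi/2);tgt=np.array([.4765,.152,0])-R.apply(mid);tgt[2]=.092-.0187;print(tgt)
go(tgt+[0,0,.12],R);go(tgt,R)
E
```

```text
[ 0.4201376  -0.05004092  0.39761385] [array([ 0.51221548, -0.02427065,  0.40261385]), array([ 0.51481214, -0.04259587,  0.40261385])] [[-0.0949  0.0119 -0.0235]
 [-0.0947 -0.0066 -0.0235]] 0.01850827801052954
[0.41963129 0.0760872  0.0733    ]
offset [-17.7 125.2 185.4] rot [-0.0027  0.0012 -0.7519]
offset [-17.4 125.5 305.4] rot [-0.0027  0.0012 -0.7519]
```

```bash
python3 -m inch '{"delta_rot":[[0,0,-0.1],[0,0,-0.2],[0,0,-0.3],[0,0,-0.4],[0,0,-0.5],[0,0,-0.6],[0,0,-0.7],[-0.003,0.001,-0.752],[-0.003,0.001,-0.752],[-0.003,0.001,-0.752],[-0.003,0.001,-0.752],[-0.003,0.001,-0.752]],"offset":[[-2,15,20],[-4,30,45],[-7,48,75],[-10,66,105],[-13,84,135],[-15,105,165],[-17,118,180],[-18,125,185],[-18,125,195],[-18,125,210],[-18,125,220],[-18,125,225]],"gripper":[16.3,16.3,16.3,16.3,16.3,16.3,16.3,16.3,16.3,16.3,16.3,16.3]}' 25; python3 -m inch '{"delta_rot":[[0,0,0],[0,0,0],[0,0,0],[0,0,0],[0,0,0],[0,0,0],[0,0,0]],"offset":[[0,0,10],[0,0,25],[0,0,40],[0,0,50],[0,0,50],[0,0,50],[0,0,50]],"gripper":[16.3,16.3,16.3,16.3,16.3,16.3,16.3]}' 25; python3 - <<'E'
from m import *
p,R=cur();print(p,R.as_matrix().round(3).tolist())
c=arm.camera("scene")[...,::-1];t=arm.camera("top")[...,::-1];cv2.imwrite("pics/sc9.png",c);cv2.imwrite("pics/top9.png",t)
cv2.imwrite("pics/c9.png",np.hstack([crop(c,320,130,66,90,6),crop(t,232,220,66,90,6)]))
E
```

```text
time_s: 20.9
tool_pos: [0.4201, 0.0755, 0.1533]
ee_rot: [3.141, 0.0, -2.243]
ft_force: [0.2, 1.0, -1.0]
gripper_width: 0.0163
finger_force: 5.2
time_s: 21.78
tool_pos: [0.4206, 0.0759, 0.1042]
ee_rot: [-3.141, 0.001, -2.241]
ft_force: [0.5, 0.3, -0.9]
gripper_width: 0.0165
finger_force: 5.2
[0.42055446 0.07585099 0.10424084] [[-0.622, -0.783, 0.001], [-0.783, 0.622, 0.0], [-0.001, -0.001, -1.0]]
```

View pics/c9.png

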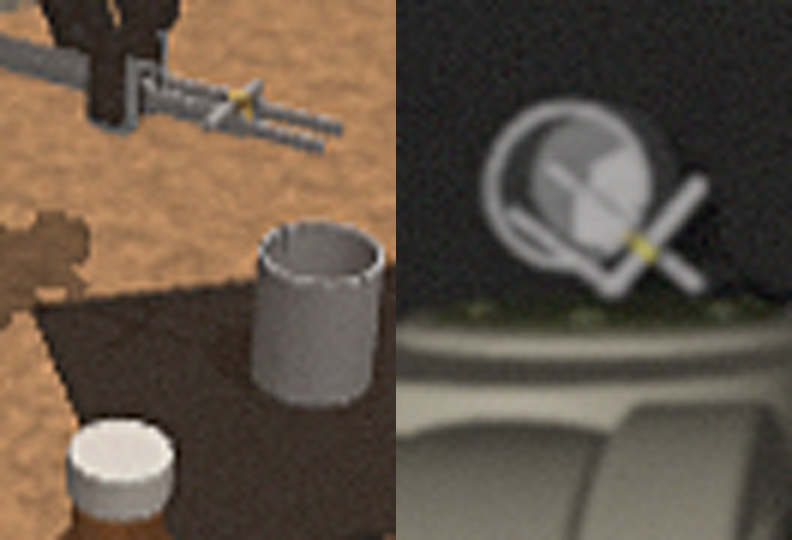

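The left crop shows the tips at (340,129) and (322,147), above the beaker mouth at (320,253). The top crop shows the tips at (513,210) and (555,168) and the rim centre at (568,185). I triangulate these.

```bash
python3 - <<'E'
from m import *
S=lambda x,y:(320+x/6-.42,130+y/6-.42); T=lambda x,y:(232+(x-396)/6-.42,220+y/6-.42)
L,e=tri(S(340,129),T(513,210));Rr,e2=tri(S(322,147),T(555,168));print(L,e,Rr,e2)
B=plane("top",T(568,185),.066);Bt=tri(S(320,253),T(568,185));print(B,Bt)
p,R=cur();t=p+R.apply([-.0948,.0119,-.0235]);u=p+R.apply([-.0948,-.0066,-.0235]);print("expected",t,u)
for b in(B,[.4765,.152,.066]):print([np.hypot(*(q-b)[:2]).round(4) for q in(t,u,L,Rr)])
p2=[cv2.imread("pics/top9.png")];meas(p2[0],232,220)
E
```

```text
[0.47108591 0.15816538 0.12185067] 0.001043167874942428 [0.48390814 0.14663802 0.12082797] 0.003161157185524913
[0.47659264 0.15205665 0.066     ] (array([0.47667584, 0.15265564, 0.06597641]), np.float64(0.0011780347227683217))
expected [0.47002472 0.15751716 0.12770935] [0.48451737 0.14601877 0.12771904]
[np.float64(0.0085), np.float64(0.01), np.float64(0.0082), np.float64(0.0091)]
[np.float64(0.0085), np.float64(0.01), np.float64(0.0082), np.float64(0.0091)]
brass 404.1 573.8 (400, 569, 9, 13) 44.0
brass 416.0 566.9 (414, 564, 5, 6) 16.0
brass 399.8 540.6 (396, 538, 7, 8) 17.5
brass 67.6 314.2 (65, 311, 6, 7) 18.0
brass 362.7 313.0 (360, 310, 7, 7) 26.0
brass 260.5 313.0 (259, 310, 4, 7) 17.0
brass 230.4 312.6 (227, 308, 8, 10) 52.5
brass 106.1 305.1 (103, 302, 7, 8) 21.0
brass 253.4 303.2 (250, 300, 8, 7) 33.5
brass 343.5 302.7 (337, 296, 17, 16) 32.5
brass 247.6 249.6 (237, 240, 21, 24) 115.5
```

```bash
python3 -m inch '{"delta_rot":[[0,0,0],[0,0,0],[0,0,0],[0,0,0],[0,0,0],[0,0,0],[0,0,0],[0,0,0],[0,0,0],[0,0,0]],"offset":[[0,0,8],[0,0,18],[0,0,26],[0,0,30],[0,0,30],[0,0,30],[0,0,30],[0,0,30],[0,0,30],[0,0,30]],"gripper":[16.3,16.3,16.3,16.3,16.3,16.3,16.3,16.3,16.3,16.3]}' 25; python3 - <<'E'
from m import *
c=arm.camera("scene")[...,::-1];t=arm.camera("top")[...,::-1]
cv2.imwrite("pics/c10.png",np.hstack([crop(c,320,130,66,90,6),crop(t,232,220,66,90,6)]))
E
```

```text
time_s: 23.12
tool_pos: [0.4201, 0.0759, 0.0737]
ee_rot: [3.141, 0.0, -2.241]
ft_force: [-0.3, 0.2, -0.8]
gripper_width: 0.0163
finger_force: 5.2
```

View pics/c10.png

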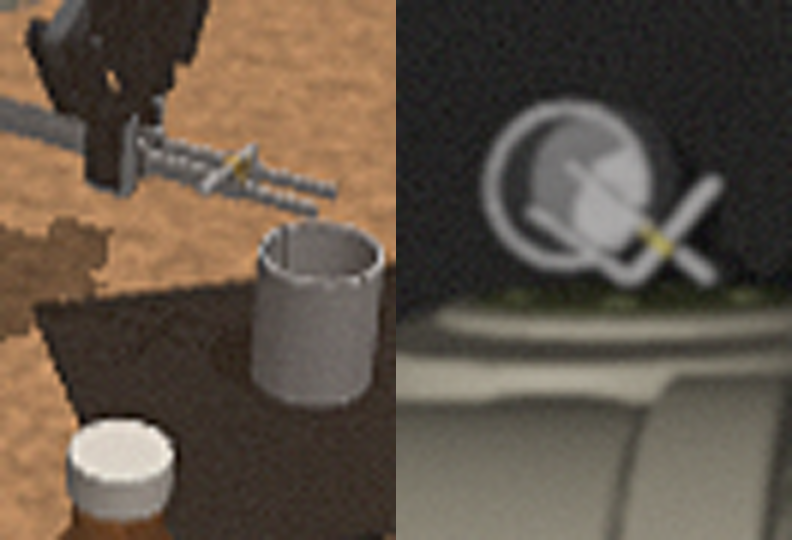

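The final view shows the tips at (335,192) and (317,212), about 25 mm above the rim and inside the mouth's outline. The beaker is upright and untouched, so I hand in.

```bash
python3 -c "
from rig import arm
print(arm.sign_off())"
```

```text
the job is handed in; nothing more can be done
None
```

The job is handed in (no verdict came back): the beaker stands mouth up on its mat, let go. The forceps are held steady with the tips about 25 mm above the rim, inside the mouth's outline, and pin and collar in line to within about 0.7 mm when last measured, before the carry over.

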